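Press a pellet: run the die in and hold the guarded lever down

ROBOT

A 6-joint arm with a two-finger parallel gripper is mounted at the origin on a cart in front of the work surface, level with it; the furniture and walls round the work are solid. World frame = base frame: x ahead of the robot, y to its left, z up, the work surface at z = 0. Lengths are in m, angles in rad, forces in N, time in s.
With the tool pointing down it reaches from about 0.4 to 0.825 m from the base axis. Payload 7 kg.
Tool frame: the origin (TCP) lies at the very end of the fingers, on their centre line; the grasp point (between the pads) lies 19 mm behind it (r.pinch_z is the distance from the TCP to the grasp point, in m); z points along the fingers, y is the line along which they close (so a half turn about z gives the same grasp; the last joint's range is limited). The gripper opens to 88 mm and grips with 3 to 60 N. Pads are 19 mm wide; open, the fingers measure 130 mm over their backs; the gripper's body (78 mm by 193 mm) begins 47 mm behind the grasp point.
Start: joints at [1.418, 0.359, 0.012, 0, -1.224, -0.288], TCP at [0.288, 0.61, 0.2] pointing down, gripper open.
Joint ranges: [-3.07, 3.07], [-1.43, 2.12], [-1.02, 1.25], [-3.03, 1.67], [-3.05, -0], [-3.03, 3.03]. Speed limits (rad/s): [2.39, 2.39, 3.01, 3.14, 3.14, 3.14].

INTERFACE

Orientations are given as a rotation vector (axis times angle).
In Python, from station import r gives the robot as it stands.
- The arm moves only by the shell command python3 -m jog 'ROWS' [OPENING] [FORCE]. ROWS is text: rows parted by semicolons, each of 4 numbers parted by spaces: the shift along the tool's x, y, z in m, then the turn about the tool's z in units of 10 degrees (1.0 is 10 degrees). In form: tx ty tz spin; .... A call has 1 to 12 rows; each row shifts and turns the commanded pose from where the row before left it, along the tool's axes as they then stand; what a row does not reach is not made up. A row lasts 1/8 s, in which the tool goes at most 62.5 mm and 10.7 degrees, less where a joint would pass 70% of its speed; a pose out of reach is approached as far as the arm can. A call with a gripper value outside its range is refused whole. OPENING is the closure, from 0 (fully open) to 1 (shut), set as the call begins (- or left out, the last holds). The fingers move at their own pace and stop on an object; FORCE is the grip in N (left out, the last holds). Time passes only in rows, so rows that do not move let the fingers close. It gives the time, the measured TCP pose, the force, the opening and the grip force at its end, in the units of the state.
- r.sense(): the state, without advancing time (a new reading comes with each control period).
- r.camera(name): name is "scene" or "top"; returns the picture (420x560x3 uint8, red, green, blue); there is no depth.
- r.calibration(name): a dict with "vfov" (degrees; the focal length in pixels is half the picture's height over the tangent of half this angle, whatever the lens; pixels are square), "cx", "cy" (the principal point, pixels), "R" (3x3) and "t" (3): a world point X has camera coordinates R X + t. Camera axes: x right, y down, z forward; pixel columns grow to the right and rows downward; lengths in m; the calibration is good to about 2 mm. A picture is of the moment at which its call begins. calibration takes no time and is no camera call.
- r.sign_off(): hands the job in; it is judged then, once.
The state is a dict: "time_s": time; "qpos": joint angles; "qd": joint speeds; "tau": joint torques, N m; "eef_pos": TCP position; "ee_rot": TCP orientation; "wrist_force": force on the tool from outside, world axes, zero at the start; "wrist_torque": the same for the moment, N m; "width": finger opening in m; "gripper_force": force on a finger pad.
Only numpy, scipy, OpenCV 4.12 (cv2) and the standard library are available. Lean on these libraries where they do the work, as an engineer would, in place of code of your own. Each camera call takes 0.05 s, during which the arm holds its last target. There are 200 camera calls.

TASK

The hand press holds a loaded die on its carriage, still out at the side. Push the carriage fully home by the upright plate at its outer end, so that the die stands under the ram, then reach down through the window in the guard and press the lever's pad firmly all the way down until the ram bears on the die, and keep it pressed: finish while holding it down. Do not touch the die, the guard or its window frame, do not grip or lift anything, and leave the other things on the bench where they are.

Things in the scene. Friction and masses are not known exactly. Their poses are not given: they have to be found in the camera images.
- press: small bench pellet press, grey, 206 x 160 mm base, 178 mm high, bolted to the worktop; its origin is on the ram's axis at worktop height, z up; its front looks along its own -x, its left is its own +y; a slide bed 14 mm high with two steel gibs up to 25 mm (own x from -43 to 43 mm) sticks out on its own -y side as far as y = -162 mm; the head and the ram stand above the origin
- guard: the fixed guard round the press (same origin and axes as the press): white sheet top, 4 mm thick, upper face 178 mm above the worktop, from x = -116 to 86 mm and y = -68 to 68 mm, on four aluminium posts, clear plastic panels at the front, left and upper right side (the right side is open below 112 mm so that the die passes); a black rubber trim, 6 mm thick and up to 179 mm high, runs round the window's edge; it must not be touched
- guard_window (a point): centre of the rectangular window in the guard's top, level with its upper face; the clear opening inside the trim is 80 mm along the press's x and 90 mm along its y; the lever's pad lies below it. Moves with the press, axes as the press
- press_lever: the dark steel lever under the guard with a black ribbed finger pad 38 (x) x 44 (y) mm at its front end; origin at its pivot, 35 mm behind the ram's axis and 150 mm up; at rest it tilts up 0.14 rad toward the front, pressed down it turns about 0.28 rad until the ram bears on the die. A spring lifts it again as soon as it is let go; pressing needs about 3 N at first and 6 N at the bottom, where it then stops hard against the die. With no die under the ram it turns 0.30 rad
- lever_pad (a point): centre of the top face of the lever's pad: at rest 171 mm above the worktop (7 mm below the guard's upper face), about 145 mm when the ram bears on the die; it moves along an arc of radius 95 mm about the pivot, nearly straight down
- press_slide (a joint): how far the die carriage is out, in m: 0 fully home against its stop (die under the ram), 0.1 fully out along the press's own -y; it slides with about 2 N of friction and stays where it is left
- slide_handle (a point): centre of the outer face (the face looking along the press's own -y) of the upright dark push plate at the outer end of the carriage; the plate is 50 mm wide (along the press's x), 12 mm thick, from 15 to 60 mm above the worktop, this point is 40 mm up; home, this point is at y = -175 mm in the press's frame, i.e. 107 mm outside the guard. Pushing it along the press's own +y moves the carriage home
- press_ram: the steel ram, 18 mm thick with a 26 mm foot, above the press's origin; its origin is the centre of the foot's lower face, 107 mm up at rest; the lever drives it down about 10 mm
- die: assembled steel pellet die, loose, standing in a shallow nest ring on the carriage: 44 mm base disc, 53 mm body up to 51 mm and a 27 mm plunger cap up to 75 mm above its origin, about 0.7 kg; origin at the centre of its underside, z up along its axis
- vial: bystander: glass sample vial, 23 mm thick, 62 mm high, upright; origin at the centre of its underside
- foil_pot: bystander: small foil-lined sample pot, 43 mm across, 41 mm high, nearest the robot on the right; origin at the centre of its underside
- grinding_mortar: bystander: white mortar, 98 mm across, 45 mm high; origin at the centre of its underside
- hex_wrench: bystander: black L-shaped hex key, 92 x 32 mm, 6 mm thick, lying along its own y; origin at the middle of its underside
Not all that is in view belongs to the job. Several things have the shape of the die; the one meant has the colours described above.

How it is judged:
On the way, in this order (a step that is already met when the one before it is completed fails the run):
1. the carriage is home, the die under the ram, and the lever still up (value of joint press_slide below 0.003 m and horizontal distance between die and press_ram below 0.005 m and z of lever_pad in the frame of press above 0.163 m), for 0.2 s.
2. the fingers press the lever down and the ram bears on the die (z of lever_pad in the frame of press below 0.15 m and contact force between the fingers and press_lever above 3 N and contact force between press_ram and die above 4 N), for 0.3 s.
At the end, for the whole second after the job is handed in: The carriage is home (within 3 mm), the die stands upright under the ram (within 5 mm), and the fingers are holding the lever down (pad below 150 mm, more than 3 N on it) so that the ram bears on the die with more than 4 N, through the last second (all of step 2 and value of joint press_slide below 0.003 m and horizontal distance between die and press_ram below 0.005 m and angle between die's own z axis and vertical below 0.05 rad); the arm keeps its last pose, push and grip.
It fails at once if the guard or its window frame was touched (contact force between any of the fingers, the arm and guard above 0.3 N).
It fails at once if the die was touched, lifted or tipped instead of riding on the carriage (contact force between the fingers and die above 0.5 N or z of die in the frame of press above 0.029 m or angle between die's own z axis and vertical above 0.15 rad).
It fails at once if the lever was pressed before the die was under the ram (value of joint press_slide above 0.006 m and z of lever_pad in the frame of press below 0.16 m).
It fails at once if a bystander was moved or lifted (distance of any of vial, foil_pot, grinding_mortar, hex_wrench from where it was at the start of the episode above 0.02 m).
It also fails if it takes over 48 s, if anything falls off the work surface, if the arm or the gripper's body presses on something with over 40 N, if the wrist force passes 120 N, or if a joint passes its speed limit or range.

## Working session

There is one attempt and no reset: what is moved stays moved. The work goes in short steps, Python scripts to look and compute and a shell command to move; the robot and the scene stay as the last step left them, time stands still between calls to the robot, and variables do not carry over. Pictures are saved under pics/ and viewed, at most 10 in all, crops included, and the job is handed in when it is done.

```bash
mkdir -p pics; python3 - <<'E'
from station import r
import cv2
for n in("scene","top"):
    cv2.imwrite(f"pics/{n}0.png",cv2.cvtColor(r.camera(n),cv2.COLOR_RGB2BGR)); print(n,r.calibration(n))
s=r.sense();print({k:s[k] for k in("time_s","eef_pos","ee_rot","width","wrist_force")})
E
```

```text
scene {'vfov': 44.21183741554925, 'cx': 277.7836081757047, 'cy': 205.156113623035, 'R': array([[ 0.90026957, -0.4348743 , -0.01997594],
       [-0.22100341, -0.41702047, -0.88161863],
       [ 0.37506291,  0.79810918, -0.47153955]]), 't': array([-0.47001819,  0.21238242,  1.18841733])}
top {'vfov': 49.96820203064334, 'cx': 269.2220150130898, 'cy': 219.53352420316318, 'R': array([[-0.02883284, -0.99934479, -0.02187835],
       [-0.98921108,  0.03167183, -0.14303263],
       [ 0.14363184,  0.01751827, -0.98947613]]), 't': array([0.00583512, 0.5516061 , 1.45695781])}
{'time_s': 0.1, 'eef_pos': array([0.28782349, 0.61004092, 0.19932433]), 'ee_rot': array([ 3.06414748e+00, -6.86660648e-01, -2.75604529e-04]), 'width': 0.08777959540714642, 'wrist_force': array([-0.75302809,  0.72565581, -0.05054924])}
```

View pics/scene0.png

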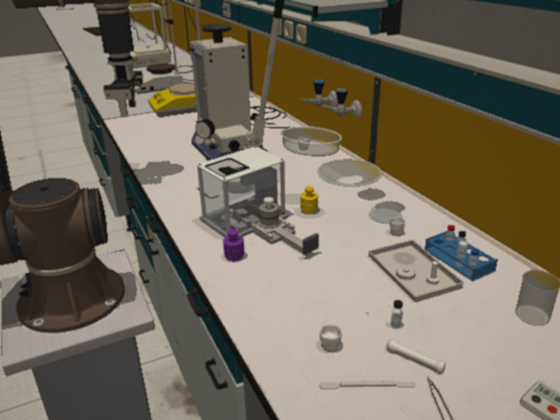

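View pics/top0.png

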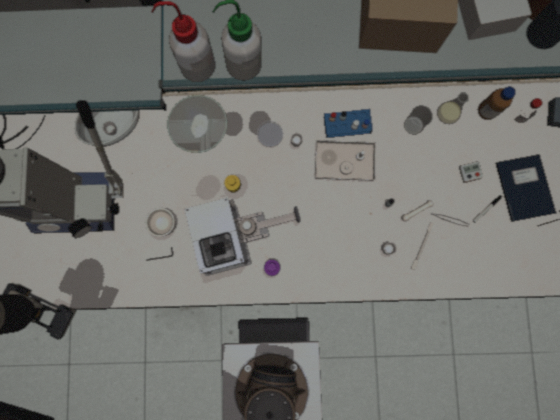

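Die-shaped things in the top view are the steel one on the carriage (250,226), a yellow one (233,184) and a purple one (272,267). The steel one on the carriage is the one described. I'll check it in a close crop.

```bash
python3 - <<'E'
import cv2
a=cv2.imread("pics/top0.png")[185:285,180:313]
cv2.imwrite("pics/topc.png",cv2.resize(a,None,fx=6,fy=6,interpolation=cv2.INTER_CUBIC))
a=cv2.imread("pics/scene0.png")[140:265,190:340]
cv2.imwrite("pics/scenec.png",cv2.resize(a,None,fx=4.8,fy=4.8,interpolation=cv2.INTER_CUBIC))
E
```

```text
(no output)
```

View pics/topc.png

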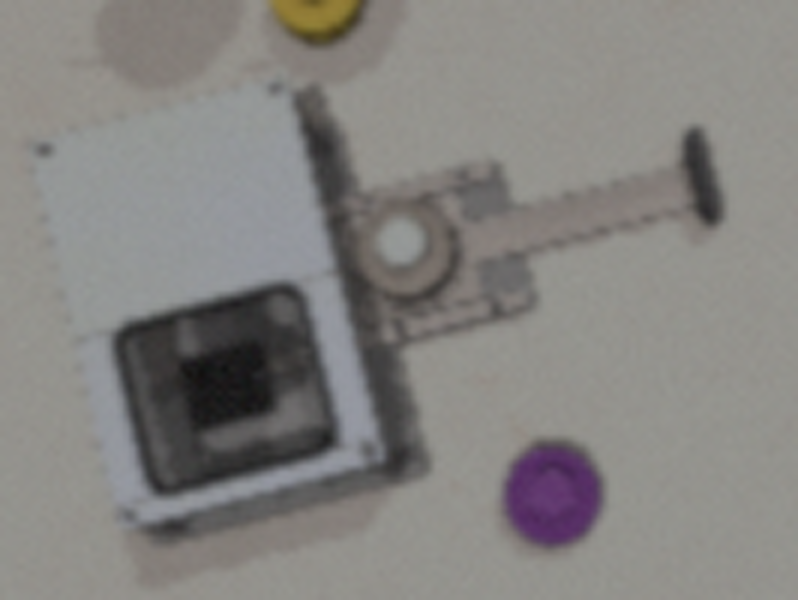

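View pics/scenec.png

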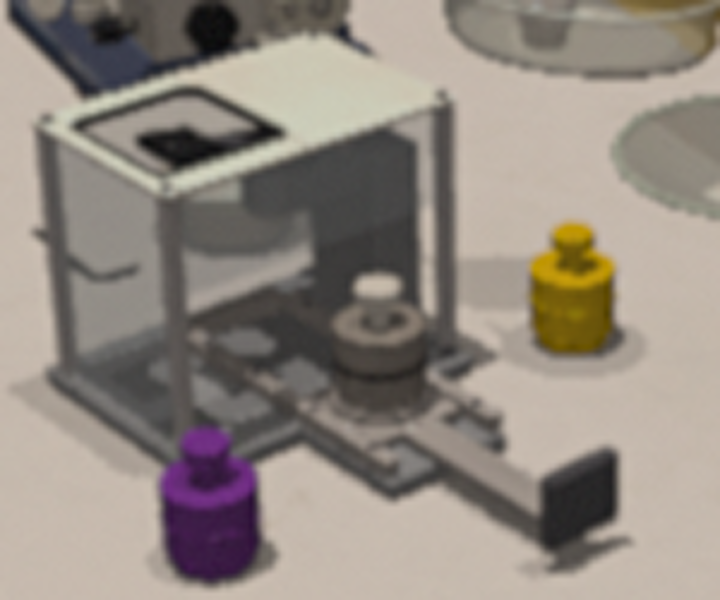

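The crops confirm the steel die with its light cap on the carriage, at top-crop (403,240). The plate is at (703,178), the window is about (225,388) and the pad (228,385). Next I fit the press pose from the guard corners in both views.

```bash
cat > h.py <<'E'
import numpy as np
from station import r
from scipy.optimize import least_squares
def proj(n,X):
    c=r.calibration(n);f=210/np.tan(np.radians(c["vfov"]/2));P=np.atleast_2d(X)@c["R"].T+c["t"]
    return P[:,:2]/P[:,2:]*f+[c["cx"],c["cy"]]
def back(n,uv,z):
    c=r.calibration(n);f=210/np.tan(np.radians(c["vfov"]/2))
    d=np.append((np.array(uv)-[c["cx"],c["cy"]])/f,1)@c["R"];o=-c["R"].T@c["t"]
    return o+d*(z-o[2])/d[2]
top=lambda p:(np.array(p)+.5)/6-.5+[180,185]
sc=lambda p:(np.array(p)+.5)/4.8-.5+[190,140]
E
python3 - <<'E'
from h import *
L=np.array([[.086,.068,.178],[.086,-.068,.178],[-.116,-.068,.178],[-.116,.068,.178]])
T=top([(36,150),(296,84),(384,463),(126,524)]);S=sc([(312,35),(453,98),(167,195),(37,122)])
def W(p,L):
    c,s=np.cos(p[2]),np.sin(p[2]);return L@np.array([[c,-s,0],[s,c,0],[0,0,1]]).T+[p[0],p[1],0]
for w in((1,0),(0,1),(1,1)):
    f=lambda p:np.r_[w[0]*(proj("top",W(p,L))-T).ravel(),w[1]*(proj("scene",W(p,L))-S).ravel()]
    o=least_squares(f,[.6,.1,.2]);print(o.x.round(4),o.fun.round(1))
p=o.x;c,s=np.cos(p[2]),np.sin(p[2])
def own(X):d=X-[p[0],p[1],0];return np.round([c*d[0]+s*d[1],-s*d[0]+c*d[1],d[2]],4)
for nm,uv,z in[("pad",(228,385),.171),("platetop",(698,172),.06),("cap",(403,240),.094)]+[("win",q,.178) for q in((118,330),(300,288),(333,445),(158,492))]:
    X=back("top",top(uv),z);print(nm,X.round(4),own(X))
for nm,q,z in[("vial",(390,203),.05),("pot",(388,248),.04),("mortar",(161,222),.045),("purple",(272,267),.075),("yellow",(233,184),.075)]:
    X=back("top",q,z);print(nm,X.round(3),own(X))
E
```

```text
[0.5042 0.1552 0.2167] [-0.3 -1.1 -0.1 -1.   0.9  0.5 -0.6  1.5  0.  -0.   0.   0.  -0.   0.
 -0.  -0. ]
[0.5033 0.1587 0.2457] [-0.   0.  -0.  -0.   0.  -0.  -0.   0.   0.3 -0.8  1.1 -0.4  0.1  0.6
 -1.5 -0.1]
[0.5034 0.1562 0.228 ] [-0.8 -0.5 -0.7 -0.9  0.9  0.4 -0.4  2.   1.3 -0.5  1.6  0.2 -0.4  0.9
 -1.1 -0.2]
pad [0.4487 0.1445 0.171 ] [-0.0559  0.001   0.171 ]
platetop [ 0.5666 -0.0994  0.06  ] [ 0.0038 -0.2632  0.06  ]
cap [0.5296 0.0604 0.094 ] [ 0.0039 -0.0992  0.094 ]
win [0.4774 0.1984 0.178 ] [-0.0158  0.047   0.178 ]
win [0.4957 0.1068 0.178 ] [-0.0187 -0.0463  0.178 ]
win [0.4167 0.0917 0.178 ] [-0.099  -0.0432  0.178 ]
win [0.3961 0.179  0.178 ] [-0.0994  0.0465  0.178 ]
vial [ 0.592 -0.411  0.05 ] [-0.0415 -0.5723  0.05  ]
pot [ 0.445 -0.397  0.04 ] [-0.1819 -0.5254  0.04  ]
mortar [0.554 0.349 0.045] [0.0928 0.1763 0.045 ]
purple [ 0.393 -0.016  0.075] [-0.1464 -0.1428  0.075 ]
yellow [0.668 0.104 0.075] [ 0.1487 -0.0881  0.075 ]
```

```bash
python3 -m jog '0 0 -0.03 0;0 0 -0.03 0;0 0 -0.03 0;0.03 0.029 0 0;0.03 0.029 0 0;0.03 0.029 0 0;0.03 0.029 0 0;0.03 0.029 0 0;0.03 0.029 0 0;0.03 0.029 0 0;0.03 0.029 0 0;0.03 0.029 0 0' 1 20; python3 -m jog '0.03 0.029 0 0;0.03 0.029 0 0;0.03 0.029 0 0;0.03 0.029 0 0;0.03 0.029 0 0;0.03 0.029 0 0;0.03 0.029 0 0;0.03 0.029 0 0;0.03 0.029 0 0;0.03 0.029 0 0;0.02 0.02 0 0;0 0 0 0'; python3 -m jog '0 0 0 0.7;0 0 0 0.7;0 0 0 0.7;0 0 0 0.7;0 0 0 0.7;0 0 0 0.7;0 0 0 0.7;0 0 0 0.27;0 0 0 0;0 0 0 0'
python3 - <<'E'
from h import *
from scipy.spatial.transform import Rotation as R
s=r.sense();m=R.from_rotvec(s["ee_rot"]).as_matrix();print(s["eef_pos"],m.round(3),s["qpos"].round(2))
E
```

```text
time_s: 1.6
eef_pos: [0.4209, 0.2578, 0.29]
ee_rot: [3.066, -0.686, -0.0]
wrist_force: [0.1, -1.4, -0.2]
width: 0.0006
gripper_force: 0.0
time_s: 3.1
eef_pos: [0.5779, -0.1593, 0.289]
ee_rot: [3.064, -0.691, -0.003]
wrist_force: [0.3, 0.7, -0.4]
width: 0.0001
gripper_force: 0.0
time_s: 4.35
eef_pos: [0.5778, -0.1572, 0.2902]
ee_rot: [-2.461, 1.953, 0.0]
wrist_force: [-0.7, -0.1, -0.5]
width: 0.0009
gripper_force: 0.0
[ 0.57784249 -0.15724759  0.2901822 ] [[ 0.227 -0.974 -0.   ]
 [-0.974 -0.227  0.   ]
 [-0.    -0.    -1.   ]] [ 0.06  0.19 -0.02 -0.   -1.36  0.17]
```

```bash
python3 -m jog '0 0 0.03 0;0 0 0.03 0;0 0 0.03 0;0 0 0.03 0;0 0 0.03 0;0 0 0.03 0;0 0 0.03 0;0 0 0.025 0;0 0 0.02 0;0 0 0 0;0 0 0 0'
python3 - <<'E'
from h import *
import cv2
a=r.camera("top")[185:285,180:313];b=r.camera("scene")[140:290,190:390]
f=lambda a,s:cv2.resize(a,s,interpolation=cv2.INTER_CUBIC)[...,::-1]
cv2.imwrite("pics/p1.png",np.hstack([f(a,(399,300)),f(b,(400,300))]))
E
```

```text
time_s: 5.72
eef_pos: [0.5786, -0.1577, 0.036]
ee_rot: [-2.46, 1.954, -0.001]
wrist_force: [-0.2, -0.8, 0.6]
width: 0.0003
gripper_force: 0.0
```

View pics/p1.png

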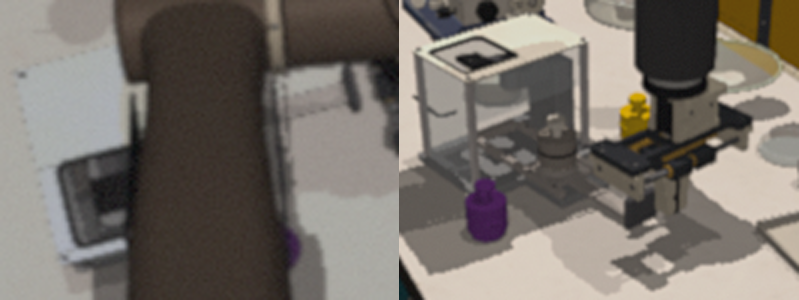

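The fingers, at (672,195), stand just outside the plate and aligned with it. I push along tool -x, gently.

```bash
python3 -m jog '-0.01 0 0 0;-0.01 0 0 0;-0.008 0 0 0;-0.006 0 0 0;-0.006 0 0 0;-0.006 0 0 0;-0.008 0 0 0;-0.008 0 0 0;-0.01 0 0 0;-0.01 0 0 0'; python3 -m jog '-0.01 0 0 0;-0.01 0 0 0;-0.008 0 0 0;-0.006 0 0 0;-0.005 0 0 0;-0.004 0 0 0;-0.003 0 0 0;0 0 0 0;0 0 0 0'
```

```text
time_s: 7.08
eef_pos: [0.5593, -0.0771, 0.0352]
ee_rot: [2.459, -1.955, -0.0]
wrist_force: [0.8, -0.6, 0.3]
width: 0.0005
gripper_force: 0.0
time_s: 8.2
eef_pos: [0.5491, -0.0331, 0.0351]
ee_rot: [2.459, -1.955, -0.0]
wrist_force: [0.0, -0.6, -0.7]
width: 0.0003
gripper_force: 0.0
```

```bash
python3 -m jog '-0.003 0 0 0;-0.003 0 0 0;-0.002 0 0 0;0 0 0 0'; python3 -m jog '-0.002 0 0 0;0 0 0 0'; python3 -m jog '-0.002 0 0 0;0 0 0 0'
python3 - <<'E'
from h import *
import cv2
b=r.camera("scene")[140:290,190:390]
cv2.imwrite("pics/p2.png",cv2.resize(b,(800,600),interpolation=cv2.INTER_CUBIC)[...,::-1])
E
```

```text
time_s: 8.7
eef_pos: [0.5473, -0.025, 0.0352]
ee_rot: [-2.46, 1.954, -0.0]
wrist_force: [-0.1, 0.3, 0.0]
width: 0.0006
gripper_force: 0.0
time_s: 8.95
eef_pos: [0.5468, -0.0232, 0.0352]
ee_rot: [-2.459, 1.955, 0.0]
wrist_force: [0.0, 0.3, 1.2]
width: 0.0003
gripper_force: 0.0
time_s: 9.2
eef_pos: [0.5464, -0.0212, 0.0352]
ee_rot: [-2.46, 1.955, 0.0]
wrist_force: [-0.2, -1.3, 0.4]
width: 0.0002
gripper_force: 0.0
```

View pics/p2.png

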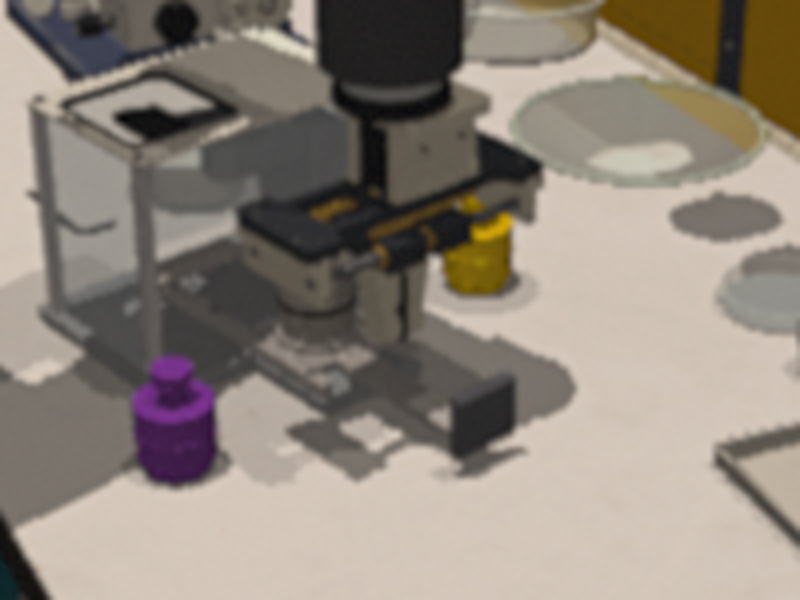

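The fingers, at (390,330), have gone past the plate, which still stands at (485,415). They must have passed beside or behind it, so I'm checking the geometry before moving.

```bash
python3 - <<'E'
from h import *
p=r.sense()["eef_pos"]
print("TCP px scene",proj("scene",p),"crop",(proj("scene",p)-[190,140])*4,"top",proj("top",p))
P=lambda q:np.array(q)/4+[190,140]
for q,z in(((452,405),.06),((514,377),.06),((455,457),.015),((514,425),.015)): print(back("scene",P(q),z).round(4))
for q,z in(((692,128),.06),((713,226),.06)): print("top",back("top",top(q),z).round(4))
E
```

```text
TCP px scene [[289.34183291 231.58044147]] crop [[397.36733165 366.32176586]] top [[272.39463922 221.16630552]]
[ 0.5368 -0.1147  0.06  ]
[ 0.5869 -0.1037  0.06  ]
[ 0.5435 -0.1065  0.015 ]
[ 0.5947 -0.0914  0.015 ]
top [ 0.5911 -0.097   0.06  ]
top [ 0.5366 -0.1064  0.06  ]
```

```bash
python3 - <<'E'
from h import *
import cv2
a=np.array([.2878,.61,.1993]);print("start",proj("scene",a),proj("top",a))
b=np.array([.5786,-.1577,.036]);q=proj("scene",b)[0];print("p1",q,"in p1 png",(q-[190,140])*2+[399,0])
s=cv2.imread("pics/scene0.png")[60:140,80:180]
im=(r.camera("scene")[190:250,250:330])[...,::-1]
p=(proj("scene",r.sense()["eef_pos"])[0]-[250,190])*5
im=cv2.resize(im,(400,300),interpolation=cv2.INTER_CUBIC).copy();cv2.drawMarker(im,tuple(int(v) for v in p),(0,0,255),0,10)
s=cv2.resize(s,(400,320));p=(proj("scene",a)[0]-[80,60])*4;cv2.drawMarker(s,tuple(int(v) for v in p),(0,0,255),0,10)
cv2.imwrite("pics/p3.png",np.hstack([im,s[:300]]))
E
```

```text
start [[130.8186686 119.0564477]] [[ 57.44432829 308.07703169]]
p1 [326.40537325 253.69490831] in p1 png [671.81074649 227.38981662]
```

View pics/p3.png

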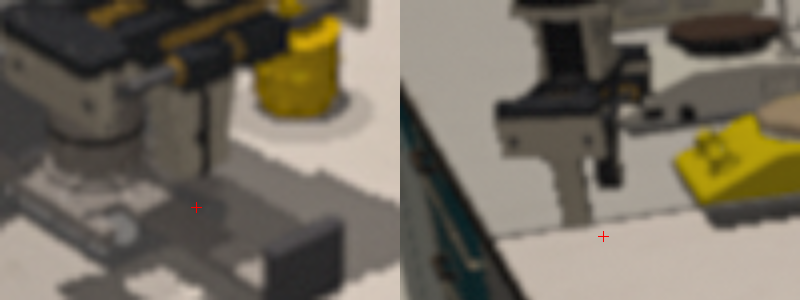

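The fingertips show consistently about 6 px (roughly 16 mm) above the predicted point, including at the start. So they probably passed over the plate. I'll lift, go back outside and feel for the worktop to measure the true height.

```bash
python3 -m jog '0 0 -0.03 0;0 0 -0.03 0;0 0 -0.03 0;0.03 0 0 0;0.03 0 0 0;0.03 0 0 0;0.03 0 0 0;0.03 0 0 0;0.03 0 0 0;0 0 0 0'; python3 -m jog '0 0 0.03 0;0 0 0.03 0;0 0 0.03 0;0 0 0.008 0;0 0 0.006 0;0 0 0.004 0;0 0 0.002 0;0 0 0 0'
python3 - <<'E'
from h import *
import cv2
f=lambda a,s:cv2.resize(np.ascontiguousarray(a),s,interpolation=cv2.INTER_CUBIC)
s=cv2.imread("pics/top0.png")[270:350,0:106];s=f(s,(424,320))
for z in(.2,.266,.35):
    p=(proj("top",[.2878,.61,z])[0]-[0,270])*4;cv2.drawMarker(s,tuple(int(v) for v in p),(0,0,255),0,10)
b=f(r.camera("scene")[200:280,290:380][...,::-1],(360,320))
p=(proj("scene",r.sense()["eef_pos"])[0]-[290,200])*4;cv2.drawMarker(b,tuple(int(v) for v in p),(0,0,255),0,10)
cv2.imwrite("pics/p4.png",np.hstack([s,b]))
E
```

```text
time_s: 10.55
eef_pos: [0.587, -0.1984, 0.1247]
ee_rot: [2.457, -1.957, -0.001]
wrist_force: [-0.9, 1.1, 1.0]
width: 0.0006
gripper_force: 0.0
time_s: 11.55
eef_pos: [0.5872, -0.1967, 0.0156]
ee_rot: [-2.459, 1.955, -0.001]
wrist_force: [-0.9, 0.1, 0.6]
width: 0.0006
gripper_force: 0.0
```

View pics/p4.png

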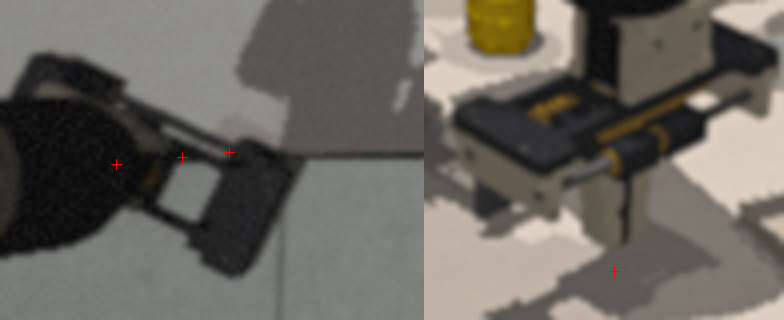

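```bash
python3 -m jog '0 0 0.004 0;0 0 0.004 0;0 0 0.003 0;0 0 0 0;0 0 0 0'; python3 -m jog '0 0 0.003 0;0 0 0.001 0;0 0 0 0'; python3 -m jog '0 0 0.002 0;0 0 0 0'
```

```text
time_s: 12.22
eef_pos: [0.587, -0.1967, 0.0042]
ee_rot: [2.459, -1.955, -0.0]
wrist_force: [0.3, -1.3, 0.6]
width: 0.0005
gripper_force: 0.0
time_s: 12.6
eef_pos: [0.5869, -0.1967, 0.0]
ee_rot: [2.459, -1.955, -0.0]
wrist_force: [-0.4, 0.6, 0.2]
width: 0.0002
gripper_force: 0.0
time_s: 12.85
eef_pos: [0.5869, -0.1966, -0.002]
ee_rot: [2.459, -1.955, -0.0]
wrist_force: [0.5, 0.3, -0.1]
width: 0.0005
gripper_force: 0.0
```

```bash
python3 -m jog '0 0 0.003 0;0 0 0 0'|sed -n '2p;4p'; python3 -m jog '0 0 0.003 0;0 0 0 0'|sed -n '2p;4p'; python3 -m jog '0 0 0.002 0;0 0 0 0'|sed -n '2p;4p'; python3 -m jog '0 0 0.002 0;0 0 0 0'|sed -n '2p;4p'
```

```text
eef_pos: [0.5867, -0.1966, -0.0052]
wrist_force: [-0.5, 0.5, 0.6]
eef_pos: [0.5868, -0.1966, -0.0082]
wrist_force: [0.0, -1.1, -1.2]
eef_pos: [0.5869, -0.1967, -0.01]
wrist_force: [0.3, 0.0, -0.8]
eef_pos: [0.5869, -0.1966, -0.012]
wrist_force: [0.4, 0.0, 0.6]
```

```bash
python3 -m jog '0 0 0.002 0;0 0 0 0'|sed -n '2p;4p'; python3 -m jog '0 0 0.002 0;0 0 0 0'|sed -n '2p;4p'; python3 -m jog '0 0 0.002 0;0 0 0 0'|sed -n '2p;4p'
```

```text
eef_pos: [0.5869, -0.1966, -0.014]
wrist_force: [-0.1, -0.7, 1.3]
eef_pos: [0.5869, -0.1967, -0.016]
wrist_force: [-0.1, 0.1, -0.1]
eef_pos: [0.5868, -0.1967, -0.0181]
wrist_force: [-0.3, -0.7, 0.2]
```

```bash
python3 - <<'E'
from h import *
s=r.sense();print(s["time_s"],s["eef_pos"],s["qpos"].round(4),s["wrist_force"],s["tau"].round(1))
E
```

```text
14.6 [ 0.58683072 -0.19665636 -0.01805762] [-0.0083  0.4827 -0.3575 -0.     -0.731   0.2359] [-0.31187525 -0.72606037  0.17737112] [  0.  -59.   20.9   5.    0.1   0. ]
```

```bash
python3 -m jog '0 0 0.002 0;0 0 0 0'|sed -n '2p;4p'; python3 -m jog '0 0 0.002 0;0 0 0 0'|sed -n '2p;4p'; python3 -m jog '0 0 0.002 0;0 0 0 0'|sed -n '2p;4p'; python3 -m jog '0 0 0.002 0;0 0 0 0'|sed -n '2p;4p'
```

```text
eef_pos: [0.5869, -0.1967, -0.02]
wrist_force: [-0.7, 0.2, 0.5]
eef_pos: [0.5869, -0.1967, -0.022]
wrist_force: [0.3, -0.9, 0.4]
eef_pos: [0.5869, -0.1967, -0.024]
wrist_force: [-0.1, 0.2, 0.7]
eef_pos: [0.587, -0.1967, -0.026]
wrist_force: [-0.2, 0.4, -0.9]
```

```bash
python3 -m jog '0 0 0.002 0;0 0 0 0'|sed -n '2p;4p'; python3 -m jog '0 0 0.002 0;0 0 0 0'|sed -n '2p;4p'; python3 -m jog '0 0 0.002 0;0 0 0 0'|sed -n '2p;4p'; python3 - <<'E'
from h import *
import cv2
f=lambda a,s:cv2.resize(np.ascontiguousarray(a),s,interpolation=cv2.INTER_CUBIC)
b=f(r.camera("scene")[190:290,280:380][...,::-1],(600,600))
p=(proj("scene",r.sense()["eef_pos"])[0]-[280,190])*6;cv2.drawMarker(b,tuple(int(v) for v in p),(0,0,255),0,10)
cv2.imwrite("pics/p5.png",b)
E
```

```text
eef_pos: [0.5871, -0.1967, -0.0262]
wrist_force: [-5.1, 3.0, 14.8]
eef_pos: [0.5872, -0.1967, -0.0263]
wrist_force: [-10.8, 5.1, 32.5]
eef_pos: [0.5872, -0.1968, -0.0264]
wrist_force: [-15.9, 9.5, 47.2]
```

View pics/p5.png

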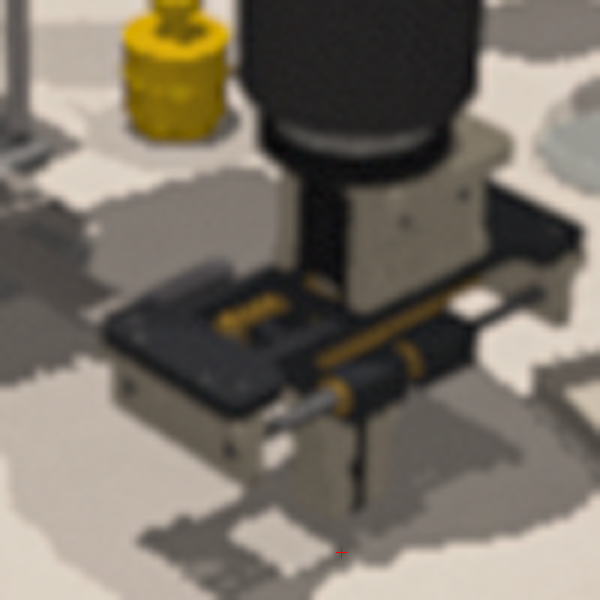

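```bash
python3 -m jog '0 0 -0.006 0;0 0 -0.02 0;0 0 0 0'|sed -n '2p;4p'; python3 - <<'E'
from h import *
P=lambda q:np.array(q)/6+[280,190]
for q in((350,512),(375,505),(300,508)): print(back("scene",P(q),0).round(4))
print("proj of read xy at z=0:",(proj("scene",[.5871,-.1967,0])-[280,190])*6)
E
```

```text
eef_pos: [0.5882, -0.1968, -0.0045]
wrist_force: [0.6, 0.4, -0.2]
[ 0.5847 -0.2054  0.    ]
[ 0.5961 -0.2059  0.    ]
[ 0.5683 -0.1939  0.    ]
proj of read xy at z=0: [[343.77011498 499.03473024]]
```

```bash
python3 - <<'E'
from h import *
c,s=np.cos(.228),np.sin(.228)
w=lambda x,y,z:[.5855+c*x-s*y,-.1967+s*x+c*y,z]
for x,y in((-.0965,-.039),(-.0965,.039),(.0965,-.039)):
  for z in(.040,.066): print(x,y,z,((proj("scene",w(x,y,z))-[280,190])*6).round())
E
```

```text
-0.0965 -0.039 0.04 [[232. 558.]]
-0.0965 -0.039 0.066 [[233. 501.]]
-0.0965 0.039 0.04 [[ 95. 466.]]
-0.0965 0.039 0.066 [[ 95. 410.]]
0.0965 -0.039 0.04 [[582. 372.]]
0.0965 -0.039 0.066 [[587. 317.]]
```

The worktop is met at read z = -0.026, so the true height is the reading plus 26 mm. The fingers did pass over the plate. The read xy agrees with the image to about 4 mm, and the die and carriage have not moved. I push again at a true height of about 0.037 m.

```bash
python3 -m jog '0 0 -0.016 0;-0.015 0 0 0;-0.015 0 0 0;-0.015 0 0 0;-0.012 0 0 0;-0.008 0 0 0;-0.006 0 0 0;-0.006 0 0 0;-0.006 0 0 0;-0.006 0 0 0'; python3 -m jog '-0.008 0 0 0;-0.008 0 0 0;-0.01 0 0 0;-0.01 0 0 0;-0.01 0 0 0;-0.008 0 0 0;-0.006 0 0 0;-0.006 0 0 0;-0.004 0 0 0;0 0 0 0'
```

```text
time_s: 18.02
eef_pos: [0.5669, -0.11, 0.0102]
ee_rot: [2.459, -1.955, 0.0]
wrist_force: [0.2, -2.4, -0.3]
width: 0.0001
gripper_force: 1.2
time_s: 19.27
eef_pos: [0.5514, -0.0412, 0.0102]
ee_rot: [-2.459, 1.954, -0.0]
wrist_force: [0.0, -0.2, 0.2]
width: 0.0004
gripper_force: 0.0
```

```bash
python3 -m jog '-0.004 0 0 0;-0.004 0 0 0;-0.003 0 0 0'|sed -n '2p;4p'; python3 -m jog '-0.002 0 0 0;-0.002 0 0 0'|sed -n '2p;4p'; python3 -m jog '-0.002 0 0 0'|sed -n '2p;4p'
```

```text
eef_pos: [0.549, -0.0308, 0.0102]
wrist_force: [1.4, -2.2, -1.6]
eef_pos: [0.548, -0.0269, 0.0103]
wrist_force: [1.1, -0.6, 0.1]
eef_pos: [0.5475, -0.025, 0.0103]
wrist_force: [2.1, -2.2, 0.3]
```

```bash
python3 -m jog '-0.002 0 0 0'|sed -n '2p;4p'; python3 -m jog '-0.0015 0 0 0'|sed -n '2p;4p'; python3 -m jog '-0.0015 0 0 0'|sed -n '2p;4p';
```

```text
eef_pos: [0.547, -0.0231, 0.0102]
wrist_force: [1.6, -1.5, 0.4]
eef_pos: [0.5466, -0.022, 0.0103]
wrist_force: [5.4, -10.7, -3.5]
eef_pos: [0.5466, -0.0219, 0.0103]
wrist_force: [9.1, -20.2, -4.5]
```

Home stop was felt at 20 N. Back off, lift, move over the window.

```bash
python3 -m jog '0.01 0 0 0;0.02 0 0 0;0 0 -0.03 0;0 0 -0.03 0;0 0 -0.03 0;0 0 -0.03 0;0 0 -0.03 0;0 0 -0.03 0;0 0 -0.03 0;0 0 -0.03 0;0 0 0 0'|sed -n '2p;4p'; python3 -m jog '-0.03 0.008 0 0;-0.03 0.008 0 0;-0.03 0.008 0 0;-0.03 0.008 0 0;-0.03 0.008 0 0;-0.03 0.008 0 0;-0.03 0.008 0 0;0 0 0 0;0 0 0 0'; python3 -m jog '0 0 0.02 0;0 0 0.02 0;0 0 0.015 0;0 0 0 0;0 0 0 0'
python3 - <<'E'
from h import *
import cv2
f=lambda a,s:cv2.resize(np.ascontiguousarray(a),s,interpolation=cv2.INTER_CUBIC)
b=f(r.camera("scene")[100:270,170:340][...,::-1],(600,600));k=600/170
e=r.sense()["eef_pos"]+[-.003,0,.026]
for X in(e,[.4475,.144,.171]):
    p=(proj("scene",X)[0]-[170,100])*k;cv2.drawMarker(b,tuple(int(v) for v in p),(0,0,255),0,10)
cv2.imwrite("pics/p6.png",b)
E
```

```text
eef_pos: [0.5537, -0.0493, 0.2525]
wrist_force: [-0.4, -0.1, -0.5]
time_s: 22.9
eef_pos: [0.4505, 0.1422, 0.2496]
ee_rot: [2.459, -1.953, -0.001]
wrist_force: [-0.3, 0.2, -0.0]
width: 0.0007
gripper_force: 0.0
time_s: 23.52
eef_pos: [0.4515, 0.1423, 0.1957]
ee_rot: [-2.459, 1.955, -0.001]
wrist_force: [-0.7, -0.6, 0.5]
width: 0.0003
gripper_force: 0.0
```

View pics/p6.png

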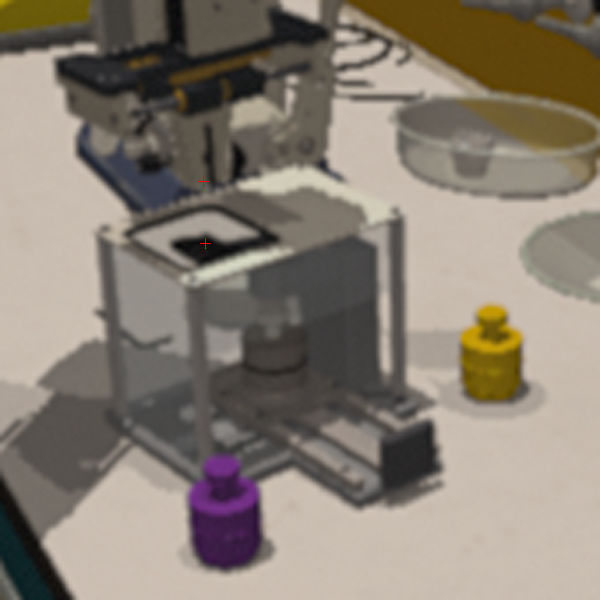

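The carriage is home with the die under the ram. The fingertips at (208,183) match the corrected prediction and sit over the pad and window. Descending.

```bash
python3 -m jog '0 0 0.015 0;0 0 0.015 0;0 0 0.01 0;0 0 0.005 0;0 0 0.005 0;0 0 0.004 0;0 0 0 0'|sed -n '2p;4p'; python3 -m jog '0 0 0.005 0;0 0 0.005 0;0 0 0.004 0;0 0 0 0'|sed -n '2p;4p'; python3 -m jog '0 0 0.003 0;0 0 0.003 0;0 0 0 0'|sed -n '2p;4p'; python3 -m jog '0 0 0.002 0;0 0 0 0'|sed -n '2p;4p'
```

```text
eef_pos: [0.451, 0.1424, 0.1412]
wrist_force: [-2.1, 0.4, 2.1]
eef_pos: [0.4507, 0.1423, 0.1268]
wrist_force: [-3.8, 0.0, 5.1]
eef_pos: [0.451, 0.1423, 0.1216]
wrist_force: [-4.5, -1.2, 7.6]
eef_pos: [0.4511, 0.1423, 0.1208]
wrist_force: [-10.9, -0.8, 20.3]
```

```bash
python3 -m jog '0 0 0 0;0 0 0 0;0 0 0 0;0 0 0 0;0 0 0 0;0 0 0 0;0 0 0 0;0 0 0 0'; python3 -c "
from station import r
print(r.sign_off())"
```

```text
time_s: 26.58
eef_pos: [0.4511, 0.1423, 0.1208]
ee_rot: [-2.459, 1.954, -0.001]
wrist_force: [-10.7, -0.9, 20.2]
width: 0.0004
gripper_force: 10.6
the job is handed in; nothing more can be done
None
```

The carriage is home with the die under the ram, and I handed the job in at about 27 s with the fingers holding the lever down against its hard stop at about 20 N; no verdict came back. The first push passed over the plate because the arm's height reading was 26 mm too low, which I corrected by feeling for the worktop before pushing again.

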